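Set out the watch-cleaning bottles on their coasters

TASK

Get the bench ready for a watch-cleaning run: stand each of the four clear glass bottles with a blue cap in the drip coaster whose colour matches the dot on its cap, flat on the coaster's floor inside the rim. Keep the bottles upright and set them down rather than dropping them, and leave the amber bottle with the black cap and the white bottle with the red cap where they stand.

Things in the scene. Friction and masses are not known exactly. Their poses are not given: they have to be found in the camera images.
- bottle_red: clear glass laboratory bottle with a BLUE screw cap, a red dot (28 mm) on top of the cap and a red ring around its neck; upright. 105 mm tall: round body 56 mm in diameter up to 60 mm, sloping shoulder, neck 34 mm in diameter from 72 mm to 83 mm (neck ring 39 mm), cap 44 mm in diameter from 83 to 105 mm (the easy place to grip). 150 to 290 g. Origin: centre of its underside, z up along its axis.
- bottle_yellow: clear glass laboratory bottle with a BLUE screw cap, a yellow dot (28 mm) on top of the cap and a yellow ring around its neck; upright. 105 mm tall: round body 56 mm in diameter up to 60 mm, sloping shoulder, neck 34 mm in diameter from 72 mm to 83 mm (neck ring 39 mm), cap 44 mm in diameter from 83 to 105 mm (the easy place to grip). 150 to 290 g. Origin: centre of its underside, z up along its axis.
- bottle_white: clear glass laboratory bottle with a BLUE screw cap, a white dot (28 mm) on top of the cap and a white ring around its neck; upright. 105 mm tall: round body 56 mm in diameter up to 60 mm, sloping shoulder, neck 34 mm in diameter from 72 mm to 83 mm (neck ring 39 mm), cap 44 mm in diameter from 83 to 105 mm (the easy place to grip). 150 to 290 g. Origin: centre of its underside, z up along its axis.
- bottle_black: clear glass laboratory bottle with a BLUE screw cap, a black dot (28 mm) on top of the cap and a black ring around its neck; upright. 105 mm tall: round body 56 mm in diameter up to 60 mm, sloping shoulder, neck 34 mm in diameter from 72 mm to 83 mm (neck ring 39 mm), cap 44 mm in diameter from 83 to 105 mm (the easy place to grip). 150 to 290 g. Origin: centre of its underside, z up along its axis.
- coaster_red: round steel drip coaster with a red floor, fixed to the bench: 86 mm outside, 76 mm inside the rim, rim 9 mm above the bench, floor 4 mm above the bench. Origin: centre of its underside, z up.
- coaster_yellow: round steel drip coaster with a yellow floor, fixed to the bench: 86 mm outside, 76 mm inside the rim, rim 9 mm above the bench, floor 4 mm above the bench. Origin: centre of its underside, z up.
- coaster_white: round steel drip coaster with a white floor, fixed to the bench: 86 mm outside, 76 mm inside the rim, rim 9 mm above the bench, floor 4 mm above the bench. Origin: centre of its underside, z up.
- coaster_black: round steel drip coaster with a black floor, fixed to the bench: 86 mm outside, 76 mm inside the rim, rim 9 mm above the bench, floor 4 mm above the bench. Origin: centre of its underside, z up.
- amber_bottle: amber glass bottle with a BLACK cap and a yellow dot on it, same shape and size as the clear bottles (56 x 105 mm); not part of the job. Origin: centre of its underside.
- white_bottle: opaque white plastic bottle with a RED cap and a white dot on it, same shape and size as the clear bottles (56 x 105 mm); not part of the job. Origin: centre of its underside.

How it is judged:
By the outcome, as a careful person would: the job done as asked, in the order asked, and still so for the second after the job is handed in, with the robot touching nothing.
It also fails if it takes over 120 s, if anything falls off the work surface, if the arm or the gripper's body presses on something with over 40 N, if the wrist force passes 120 N, or if a joint passes its speed limit or range.

ROBOT

A 6-joint arm with a two-finger parallel gripper is mounted at the origin on the work surface. World frame = base frame: x ahead of the robot, y to its left, z up, the work surface at z = 0. Lengths are in mm, angles in rad, forces in N, time in s.
With the tool pointing down it reaches from about 250 to 725 mm from the base axis. Payload 9.7 kg.
Tool frame: the origin (TCP) lies between the finger pads; the fingertips stand 25 mm ahead of it and the grasp point (between the pads) lies 6 mm ahead of it; z points along the fingers, y is the line along which they close (so a half turn about z gives the same grasp; the last joint's range is limited). The gripper opens to 85 mm and grips with 20 to 120 N. Pads are 22 mm wide; open, the fingers measure 114 mm over their backs; the gripper's body (76 mm by 85 mm) begins 54 mm behind the grasp point. The pads swing forward as they close: fully open they stand 13 mm farther back than shut.
Start: joints at [-1.196, 0.087, 0.176, 1.66, 0, 1.571], TCP at [201.345, -511.818, 223.584] pointing down, gripper open.
Joint ranges: [-3.13, 3.13], [-0.85, 1.81], [-1.15, 1.24], [-2.2, 2.28], [-1.44, 1.52], [-3.14, 3.14]. Speed limits (rad/s): [2.22, 2.22, 2.57, 3.14, 3.14, 3.14].

INTERFACE

Orientations are given as a rotation vector (axis times angle).
In Python, from bench import r gives the robot as it stands.
- The arm moves only by the shell command python3 -m jog 'ROWS' [FORCE]. ROWS is JSON, a list of rows, each an object with "grip": the opening, from -1 (shut) to 1 (fully open); "offset": the shift along the world's x, y, z in m, a list of three; "dr": the turn, a rotation vector about the world's x, y, z in degrees, a list of three. In form: [{"grip": grip, "offset": [x, y, z], "dr": [ax, ay, az]}, ...]. A call has 1 to 20 rows; each row is the pose to reach, as a shift and turn from the pose commanded when the call began; what a row does not reach only later rows make up. A row lasts 1/8 s, in which the tool goes at most 62.5 mm and 10.7 degrees, less where a joint would pass 70% of its speed; a pose out of reach is approached as far as the arm can. A call with a gripper value outside its range is refused whole. The fingers move at their own pace and stop on an object; FORCE is the grip in N (left out, the last holds). Time passes only in rows, so rows that repeat a pose let the fingers close. It gives the time, the measured TCP pose, the force, the opening and the grip force at its end, in the units of the state.
- r.read_state(): the state, without advancing time (a new reading comes with each control period).
- r.camera(name): name is "scene" or "top" or "wrist"; returns a dict with "frame" (480x640x3 uint8, blue, green, red), "z_map" (480x640 float32, mm along the optical axis (not along the pixel's ray), 0 where there is no reading), "fx", "fy", "cx", "cy" (pixels), "world_from_camera" (4x4, takes a point from camera to world coordinates). Camera axes: x right, y down, z forward; pixel columns grow to the right and rows downward; lengths in mm; the calibration is good to about 2 mm. A picture is of the moment at which its call begins.
- r.sign_off(): hands the job in; it is judged then, once.
The state is a dict: "t": time; "qpos": joint angles; "dq": joint speeds; "tau": joint torques, N m; "ee_pos": TCP position; "orientation": TCP orientation; "contact_force": force on the tool from outside, world axes, zero at the start; "torque": the same for the moment, N m; "finger_gap": finger opening in mm; "gripper_force": force on a finger pad.
Only numpy, scipy, OpenCV 4.12 (cv2) and the standard library are available. Lean on these libraries where they do the work, as an engineer would, in place of code of your own. Each camera call takes 0.05 s, during which the arm holds its last target. There are 200 camera calls.

## Working session

There is one attempt and no reset: what is moved stays moved. The work goes in short steps, Python scripts to look and compute and a shell command to move; the robot and the scene stay as the last step left them, time stands still between calls to the robot, and variables do not carry over. Pictures are saved under pics/ and viewed, at most 14 in all, crops included, and the job is handed in when it is done.

```bash
mkdir -p pics; python3 - <<'E'
from bench import r
import cv2,numpy as np
for n in("top","scene"):
    c=r.camera(n);cv2.imwrite(f"pics/{n}0.png",c["frame"]);np.savez(f"{n}0.npz",**c)
    print(n,c["fx"],c["cx"],c["cy"],c["world_from_camera"].round(3).tolist())
print(r.read_state())
E
```

```text
top 602.2179474404521 321.81721964447615 237.43857039202024 [[-0.027, -0.997, 0.066, 439.259], [-0.999, 0.025, -0.025, 17.872], [0.024, -0.067, -0.997, 1391.897], [0.0, 0.0, 0.0, 1.0]]
scene 551.4368421951169 316.22952149129 242.0197706967292 [[-0.812, 0.482, -0.33, 893.587], [0.584, 0.665, -0.466, 535.981], [-0.005, -0.571, -0.821, 960.237], [0.0, 0.0, 0.0, 1.0]]
{'t': 0.1, 'qpos': array([-1.19599088e+00,  8.74088261e-02,  1.75213424e-01,  1.65979790e+00,
       -1.59451478e-05,  1.57081727e+00]), 'dq': array([-3.83322856e-05, -1.75865526e-03, -2.54282092e-04,  1.81544784e-04,
       -1.14645003e-03, -1.83284180e-03]), 'tau': array([-4.81982488e-05, -5.21565270e+01,  4.65652013e+01,  1.61244784e-02,
        1.11723587e-04,  2.73942891e-05]), 'ee_pos': array([ 201.26776271, -511.62126973,  222.95193436]), 'orientation': array([-3.08544149e+00, -5.85052132e-01,  3.74784648e-04]), 'contact_force': array([ 0.48269567,  0.46475409, -0.15670991]), 'torque': array([ 0.03633909, -0.01451102, -0.05029249]), 'gripper_force': 0.0, 'finger_gap': 85.43715200726854}
```

View pics/top0.png

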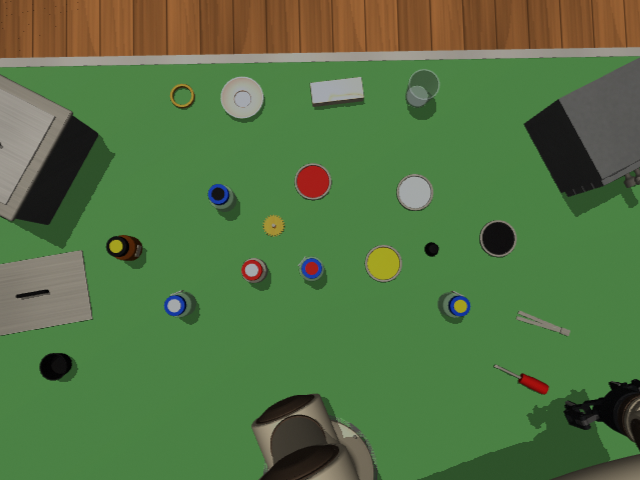

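View pics/scene0.png

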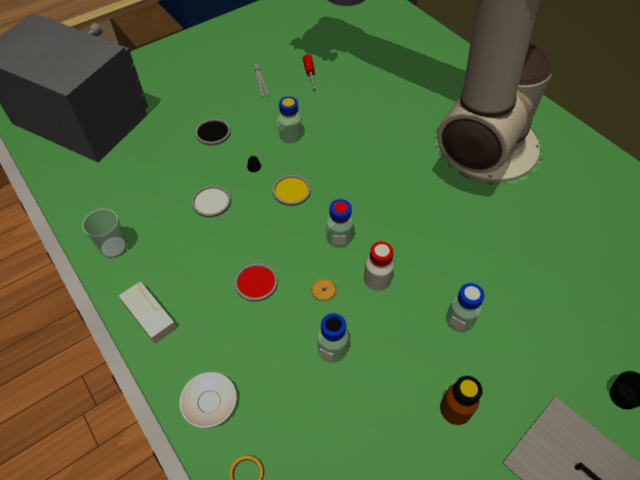

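The top view shows blue caps at: black dot (218,195), red (312,268), white (176,306), yellow (459,306). Coasters: red (313,182), white (415,192), yellow (383,264), black (498,239). The distractors are at (117,246) and (253,270).

```bash
cat > h.py <<'E'
import numpy as np,cv2
def ray(c,u,v,z):
    T=np.array(c["world_from_camera"]);d=T[:3,:3]@np.array([(u-c["cx"])/c["fx"],(v-c["cy"])/c["fy"],1])
    return T[:3,3]+d*(z-T[2,3])/d[2]
def blob(c,u,v,w=14,tol=60):
    """centroid of connected blob of the seed's colour"""
    f=cv2.resize(c["frame"],None,fx=1,fy=1).copy();m=np.zeros((482,642),np.uint8)
    cv2.floodFill(f,m,(int(u),int(v)),0,(tol,)*3,(tol,)*3,4|cv2.FLOODFILL_MASK_ONLY|cv2.FLOODFILL_FIXED_RANGE|(255<<8))
    ys,xs=np.nonzero(m[1:-1,1:-1]);return xs.mean(),ys.mean(),len(xs)
E
python3 - <<'E'
import numpy as np
from h import *
P={"top":dict(b_red=(312,268),b_yel=(459,306),b_wh=(174,306),b_bl=(218,194),d_wh=(252,270),d_am=(116,246),c_red=(313,182),c_yel=(383,264),c_wh=(415,192),c_bl=(498,239)),
"scene":dict(b_red=(340,208),b_yel=(289,103),b_wh=(472,294),b_bl=(333,325),d_wh=(382,250),d_am=(467,388),c_red=(257,282),c_yel=(291,190),c_wh=(211,201),c_bl=(213,131))}
for k in P["top"]:
    o=[]
    for n in P:
        c=dict(np.load(n+"0.npz"));u,v,N=blob(c,*P[n][k]);z=4 if k[0]=="c" else 105
        o+= [(round(u,1),round(v,1),N),ray(c,u,v,z)[:2].round(1).tolist()]
    print(k,o)
E
```

```text
b_red [(np.float64(311.5), np.float64(268.0), 127), [459.8, 9.0], (np.float64(340.1), np.float64(206.7), 111), [461.9, 8.5]]
b_yel [(np.float64(460.0), np.float64(305.8), 132), [370.7, -306.4], (np.float64(287.8), np.float64(101.9), 67), [373.7, -306.6]]
b_wh [(np.float64(173.7), np.float64(305.2), 135), [388.8, 302.2], (np.float64(471.9), np.float64(292.7), 167), [390.1, 300.8]]
b_bl [(np.float64(217.7), np.float64(193.5), 124), [624.5, 206.0], (np.float64(333.1), np.float64(323.7), 177), [625.8, 205.4]]
d_wh [(np.float64(251.1), np.float64(269.7), 134), [459.5, 137.5], (np.float64(381.7), np.float64(249.9), 147), [461.0, 136.4]]
d_am [(np.float64(115.6), np.float64(245.9), 130), [517.5, 423.5], (np.float64(468.6), np.float64(387.9), 234), [518.4, 422.5]]
c_red [(np.float64(312.5), np.float64(181.4), 824), [662.4, 0.8], (np.float64(255.9), np.float64(281.4), 918), [664.0, -0.1]]
c_yel [(np.float64(382.9), np.float64(263.2), 850), [468.1, -157.0], (np.float64(291.3), np.float64(189.4), 629), [470.1, -158.5]]
c_wh [(np.float64(414.3), np.float64(192.9), 903), [629.9, -235.7], (np.float64(211.1), np.float64(201.1), 717), [634.1, -235.3]]
c_bl [(np.float64(497.9), np.float64(238.0), 836), [519.8, -427.0], (np.float64(212.3), np.float64(130.7), 504), [521.4, -428.7]]
```

```bash
python3 -m jog '[{"grip":1,"offset":[0.171,0.205,0],"dr":[0,0,68.5]},{"grip":1,"offset":[0.171,0.205,0],"dr":[0,0,68.5]},{"grip":1,"offset":[0.171,0.205,0],"dr":[0,0,68.5]},{"grip":1,"offset":[0.171,0.205,0],"dr":[0,0,68.5]},{"grip":1,"offset":[0.171,0.205,0],"dr":[0,0,68.5]},{"grip":1,"offset":[0.171,0.205,0],"dr":[0,0,68.5]},{"grip":1,"offset":[0.171,0.205,0],"dr":[0,0,68.5]},{"grip":1,"offset":[0.171,0.205,0],"dr":[0,0,68.5]},{"grip":1,"offset":[0.171,0.205,0],"dr":[0,0,68.5]},{"grip":1,"offset":[0.171,0.205,0],"dr":[0,0,68.5]}]' 40; python3 - <<'E'
from bench import r
from h import *
c=r.camera("wrist");cv2.imwrite("pics/w1.png",c["frame"])
T=c["world_from_camera"];p=np.linalg.inv(T)@[372,-306.5,105,1];print(p[:2]/p[2]*c["fx"]+[c["cx"],c["cy"]]);print(r.read_state()["qpos"])
E
```

```text
t: 1.35
ee_pos: [372.3, -306.9, 223.5]
orientation: [-2.223, -2.22, 0.0]
contact_force: [0.2, 0.3, -1.1]
finger_gap: 85.3
gripper_force: 0.0
[320.79441872 232.11587138]
[-6.89451513e-01 -7.41509871e-02  1.39282951e-02  1.65893129e+00
 -2.50464825e-05  8.82752851e-01]
```

View pics/w1.png

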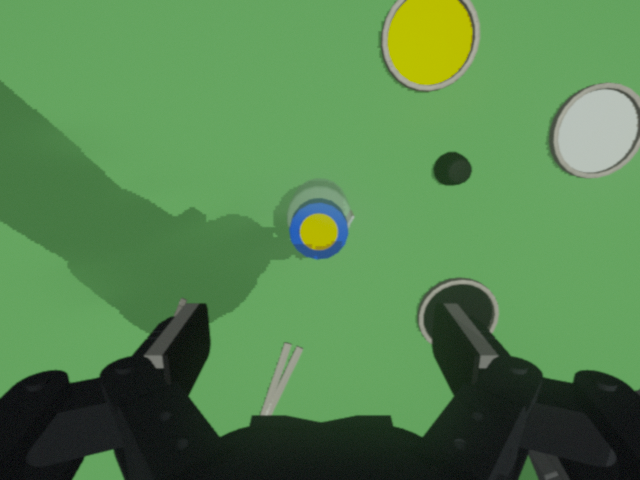

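The wrist view shows the yellow-dot cap at (319,231), against a predicted (321,232). The estimate is good, so I descend and grip.

```bash
python3 -m jog '[{"grip":1,"offset":[0,0,-0.05],"dr":[0,0,0]},{"grip":1,"offset":[0,0,-0.09],"dr":[0,0,0]},{"grip":1,"offset":[0,0,-0.115],"dr":[0,0,0]},{"grip":1,"offset":[0,0,-0.122],"dr":[0,0,0]},{"grip":1,"offset":[0,0,-0.122],"dr":[0,0,0]},{"grip":-1,"offset":[0,0,-0.122],"dr":[0,0,0]},{"grip":-1,"offset":[0,0,-0.122],"dr":[0,0,0]},{"grip":-1,"offset":[0,0,-0.122],"dr":[0,0,0]},{"grip":-1,"offset":[0,0,-0.122],"dr":[0,0,0]},{"grip":-1,"offset":[0,0,-0.122],"dr":[0,0,0]},{"grip":-1,"offset":[0,0,-0.122],"dr":[0,0,0]},{"grip":-1,"offset":[0,0,-0.122],"dr":[0,0,0]},{"grip":-1,"offset":[0,0,-0.122],"dr":[0,0,0]}]' 50
```

```text
t: 3.02
ee_pos: [372.3, -306.8, 101.6]
orientation: [-2.222, -2.221, -0.0]
contact_force: [-0.5, 0.4, 0.0]
finger_gap: 0.0
gripper_force: 0.0
```

```bash
python3 - <<'E'
from bench import r
from h import *
a=r.camera("wrist");b=r.camera("scene")
cv2.imwrite("pics/w2.png",np.hstack([cv2.resize(a["frame"],(400,300)),cv2.resize(b["frame"][40:280,150:470],(400,300))]))
T=a["world_from_camera"];print(T.round(2))
E
```

```text
[[ 1.0000e+00 -0.0000e+00  0.0000e+00  3.7208e+02]
 [-0.0000e+00 -9.6000e-01 -2.8000e-01 -2.3626e+02]
 [ 0.0000e+00  2.8000e-01 -9.6000e-01  2.5144e+02]
 [ 0.0000e+00  0.0000e+00  0.0000e+00  1.0000e+00]]
```

View pics/w2.png

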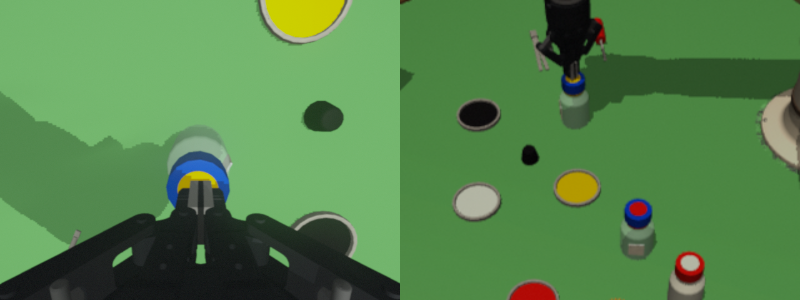

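```bash
python3 - <<'E'
from bench import r
from h import *
a=r.camera("wrist");z=a["z_map"];T=a["world_from_camera"]
def pt(u,v):
    d=z[v,u];return (T@[(u-a["cx"])/a["fx"]*d,(v-a["cy"])/a["fy"]*d,d,1])[:3].round(0),a["frame"][v,u]
for u in(270,300,314,320,326,345):
  for v in(255,265,275,285,290,295,300,310,330): print(u,v,*pt(u,v))
cv2.imwrite("pics/w3.png",cv2.resize(a["frame"][220:380,200:440],(720,480)))
print(r.read_state()["ee_pos"],r.read_state()["contact_force"],r.read_state()["gripper_force"],r.read_state()["finger_gap"])
E
```

```text
270 255 [ 345. -298.   61.] [127 157 124]
270 265 [ 345. -304.   61.] [132 160 129]
270 275 [ 345. -309.   63.] [129 157 126]
270 285 [ 351. -298.  103.] [138  77  33]
270 290 [ 351. -300.  104.] [151  71  18]
270 295 [ 351. -302.  104.] [153  70  20]
270 300 [ 351. -304.  105.] [153  70  22]
270 310 [ 350. -309.  105.] [153  70  22]
270 330 [ 334. -378.   -1.] [109 180 115]
300 255 [ 363. -285.  101.] [109  74  45]
300 265 [ 363. -289.  104.] [201 104  44]
300 275 [ 363. -293.  105.] [200  99  37]
300 285 [ 363. -298.  105.] [  0 151 170]
300 290 [ 363. -299.  106.] [  0 150 171]
300 295 [ 363. -302.  105.] [  0 149 169]
300 300 [ 363. -304.  106.] [ 18 124 140]
300 310 [ 364. -299.  124.] [40 40 34]
300 330 [ 366. -295.  146.] [64 69 64]
314 255 [ 369. -285.  104.] [138  79  45]
314 265 [ 369. -289.  104.] [201 105  45]
314 275 [ 369. -292.  106.] [  0 193 198]
314 285 [ 369. -297.  105.] [  0 190 197]
314 290 [ 369. -296.  114.] [90 96 94]
314 295 [ 369. -295.  119.] [90 95 91]
314 300 [ 370. -295.  125.] [87 92 86]
314 310 [ 370. -296.  131.] [86 90 86]
314 330 [ 370. -295.  146.
[... 513 characters left out ...]
74. -297.  105.] [  0 191 198]
326 290 [ 374. -296.  114.] [90 95 91]
326 295 [ 374. -296.  118.] [86 91 85]
326 300 [ 374. -296.  124.] [80 85 81]
326 310 [ 374. -296.  132.] [77 80 77]
326 330 [ 374. -296.  146.] [72 77 75]
345 255 [ 383. -289.   91.] [114  74  44]
345 265 [ 382. -289.  103.] [191 101  44]
345 275 [ 382. -293.  105.] [203 103  36]
345 285 [ 382. -298.  104.] [200 101  37]
345 290 [ 382. -300.  105.] [ 86 154 165]
345 295 [ 382. -302.  106.] [  0 151 171]
345 300 [ 382. -304.  106.] [ 25 123 138]
345 310 [ 381. -299.  124.] [41 48 37]
345 330 [ 380. -300.  138.] [36 41 30]
[ 372.3641674  -306.83031508  101.59396299] [0.06163754 1.03763057 0.28283902] 0.0 0.32374147642758516
```

View pics/w3.png

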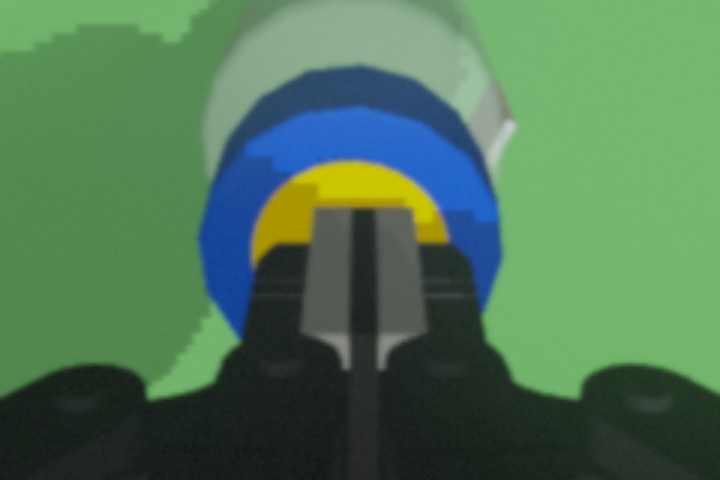

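The image is clear: the closed fingertips are at z≈111, just above the cap at 105, so the pads are centred at about z=129. The tool sits about 35 mm higher than the reported TCP implies, while xy is correct. I'll open, go 35 mm lower and grip.

```bash
python3 -m jog '[{"grip":1,"offset":[0,0,0],"dr":[0,0,0]},{"grip":1,"offset":[0,0,0],"dr":[0,0,0]},{"grip":1,"offset":[0,0,0],"dr":[0,0,0]},{"grip":1,"offset":[0,0,0],"dr":[0,0,0]},{"grip":1,"offset":[0,0,0],"dr":[0,0,0]},{"grip":1,"offset":[0,0,0],"dr":[0,0,0]},{"grip":1,"offset":[0,0,-0.02],"dr":[0,0,0]},{"grip":1,"offset":[0,0,-0.035],"dr":[0,0,0]},{"grip":1,"offset":[0,0,-0.035],"dr":[0,0,0]},{"grip":-1,"offset":[0,0,-0.035],"dr":[0,0,0]},{"grip":-1,"offset":[0,0,-0.035],"dr":[0,0,0]},{"grip":-1,"offset":[0,0,-0.035],"dr":[0,0,0]},{"grip":-1,"offset":[0,0,-0.035],"dr":[0,0,0]},{"grip":-1,"offset":[0,0,-0.035],"dr":[0,0,0]},{"grip":-1,"offset":[0,0,-0.035],"dr":[0,0,0]},{"grip":-1,"offset":[0,0,-0.035],"dr":[0,0,0]}]' 50
```

```text
t: 5.18
ee_pos: [372.6, -307.1, 67.4]
orientation: [2.221, 2.22, -0.0]
contact_force: [-2.1, 0.4, 5.9]
finger_gap: 42.6
gripper_force: 50.6
```

```bash
python3 -m jog '[{"grip":-1,"offset":[0,0,0.02],"dr":[0,0,0]},{"grip":-1,"offset":[0,0,0.05],"dr":[0,0,0]},{"grip":-1,"offset":[0,0,0.05],"dr":[0,0,0]},{"grip":-1,"offset":[0.03,0.046,0.05],"dr":[0,0,0]},{"grip":-1,"offset":[0.06,0.092,0.05],"dr":[0,0,0]},{"grip":-1,"offset":[0.085,0.131,0.05],"dr":[0,0,0]},{"grip":-1,"offset":[0.097,0.149,0.05],"dr":[0,0,0]},{"grip":-1,"offset":[0.097,0.149,0.05],"dr":[0,0,0]},{"grip":-1,"offset":[0.097,0.149,0.05],"dr":[0,0,0]}]'; python3 - <<'E'
from bench import r
from h import *
a=r.camera("wrist");b=r.camera("scene")
cv2.imwrite("pics/w4.png",np.hstack([cv2.resize(a["frame"],(400,300)),cv2.resize(b["frame"][40:280,150:470],(400,300))]))
E
```

```text
t: 6.3
ee_pos: [468.8, -158.1, 115.7]
orientation: [-2.221, -2.22, 0.001]
contact_force: [0.1, -0.5, -2.2]
finger_gap: 42.7
gripper_force: 51.4
```

View pics/w4.png

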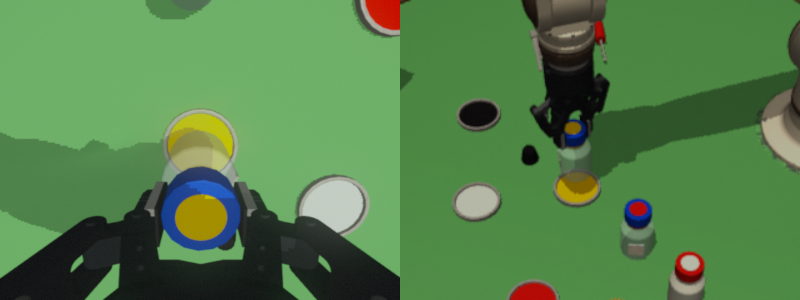

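The yellow bottle is held upright over its coaster, which is at (200,145) in the left half. I lower it, release and retreat.

```bash
python3 -m jog '[{"grip":-1,"offset":[0,0,-0.02],"dr":[0,0,0]},{"grip":-1,"offset":[0,0,-0.036],"dr":[0,0,0]},{"grip":-1,"offset":[0,0,-0.041],"dr":[0,0,0]},{"grip":-1,"offset":[0,0,-0.043],"dr":[0,0,0]},{"grip":-1,"offset":[0,0,-0.044],"dr":[0,0,0]},{"grip":-1,"offset":[0,0,-0.044],"dr":[0,0,0]}]'
```

```text
t: 7.15
ee_pos: [469.6, -157.9, 73.0]
orientation: [2.221, 2.221, 0.0]
contact_force: [-0.4, -0.3, -2.1]
finger_gap: 42.6
gripper_force: 51.4
```

```bash
python3 -m jog '[{"grip":-1,"offset":[0,0,-0.001],"dr":[0,0,0]},{"grip":-1,"offset":[0,0,-0.002],"dr":[0,0,0]},{"grip":-1,"offset":[0,0,-0.002],"dr":[0,0,0]}]'
```

```text
t: 7.52
ee_pos: [469.5, -157.9, 71.4]
orientation: [2.221, 2.22, 0.0]
contact_force: [-2.3, 1.0, 5.1]
finger_gap: 42.9
gripper_force: 52.1
```

```bash
python3 -m jog '[{"grip":1,"offset":[0,0,0],"dr":[0,0,0]},{"grip":1,"offset":[0,0,0],"dr":[0,0,0]},{"grip":1,"offset":[0,0,0],"dr":[0,0,0]},{"grip":1,"offset":[0,0,0],"dr":[0,0,0]},{"grip":1,"offset":[0,0,0],"dr":[0,0,0]},{"grip":1,"offset":[0,0,0.03],"dr":[0,0,0]},{"grip":1,"offset":[0,0,0.09],"dr":[0,0,0]},{"grip":1,"offset":[0,0,0.09],"dr":[0,0,0]},{"grip":1,"offset":[-0.008,0.05,0.09],"dr":[0,0,0]},{"grip":1,"offset":[-0.008,0.11,0.09],"dr":[0,0,0]},{"grip":1,"offset":[-0.008,0.15,0.09],"dr":[0,0,0]},{"grip":1,"offset":[-0.008,0.167,0.09],"dr":[0,0,0]},{"grip":1,"offset":[-0.008,0.167,0.09],"dr":[0,0,0]},{"grip":1,"offset":[-0.008,0.167,0.09],"dr":[0,0,0]}]'
python3 - <<'E'
from bench import r
from h import *
c=r.camera("wrist");b=r.camera("scene")
T=c["world_from_camera"];p=np.linalg.inv(T)@[461,9,105,1];q=p[:2]/p[2]*c["fx"]+[c["cx"],c["cy"]]
print(q,blob(c,*q)); 
for n in ("b",):
  for (x,y) in [(469,-158)]:
    T=np.linalg.inv(b["world_from_camera"]);p=T@[x,y,109,1];q=p[:2]/p[2]*b["fx"]+[b["cx"],b["cy"]];u,v,N=blob(b,*q);print(q,u,v,N,ray(b,u,v,109))
E
```

```text
t: 9.28
ee_pos: [461.4, 8.3, 160.3]
orientation: [-2.223, -2.22, 0.001]
contact_force: [-0.0, -0.6, 0.3]
finger_gap: 85.2
gripper_force: 0.0
[320.61707328 259.37194483] (np.float64(317.3560117302053), np.float64(258.133137829912), 1705)
[289.71662169 156.89973826] 289.4111111111111 157.06666666666666 90 [ 469.79072106 -157.98092287  109.        ]
```

```bash
python3 -m jog '[{"grip":1,"offset":[0,0,-0.05],"dr":[0,0,0]},{"grip":1,"offset":[0,0,-0.085],"dr":[0,0,0]},{"grip":1,"offset":[0,0,-0.094],"dr":[0,0,0]},{"grip":1,"offset":[0,0,-0.094],"dr":[0,0,0]},{"grip":-1,"offset":[0,0,-0.094],"dr":[0,0,0]},{"grip":-1,"offset":[0,0,-0.094],"dr":[0,0,0]},{"grip":-1,"offset":[0,0,-0.094],"dr":[0,0,0]},{"grip":-1,"offset":[0,0,-0.094],"dr":[0,0,0]},{"grip":-1,"offset":[0,0,-0.094],"dr":[0,0,0]},{"grip":-1,"offset":[0,0,-0.094],"dr":[0,0,0]},{"grip":-1,"offset":[0,0,-0.094],"dr":[0,0,0]}]' 50
```

```text
t: 10.75
ee_pos: [461.8, 9.2, 67.8]
orientation: [2.221, 2.22, 0.002]
contact_force: [-1.0, 0.5, 5.9]
finger_gap: 42.5
gripper_force: 50.0
```

```bash
python3 -m jog '[{"grip":-1,"offset":[0,0,0.02],"dr":[0,0,0]},{"grip":-1,"offset":[0,0,0.05],"dr":[0,0,0]},{"grip":-1,"offset":[0,0,0.05],"dr":[0,0,0]},{"grip":-1,"offset":[0.04,-0.002,0.05],"dr":[0,0,0]},{"grip":-1,"offset":[0.09,-0.004,0.05],"dr":[0,0,0]},{"grip":-1,"offset":[0.14,-0.006,0.05],"dr":[0,0,0]},{"grip":-1,"offset":[0.18,-0.008,0.05],"dr":[0,0,0]},{"grip":-1,"offset":[0.202,-0.009,0.05],"dr":[0,0,0]},{"grip":-1,"offset":[0.202,-0.009,0.05],"dr":[0,0,0]},{"grip":-1,"offset":[0.202,-0.009,0.05],"dr":[0,0,0]},{"grip":-1,"offset":[0.202,-0.009,0.025],"dr":[0,0,0]},{"grip":-1,"offset":[0.202,-0.009,0.01],"dr":[0,0,0]},{"grip":-1,"offset":[0.202,-0.009,0.006],"dr":[0,0,0]},{"grip":-1,"offset":[0.202,-0.009,0.005],"dr":[0,0,0]},{"grip":-1,"offset":[0.202,-0.009,0.004],"dr":[0,0,0]},{"grip":-1,"offset":[0.202,-0.009,0.004],"dr":[0,0,0]}]'
```

```text
t: 12.75
ee_pos: [663.5, 0.2, 71.9]
orientation: [2.221, 2.22, 0.001]
contact_force: [-3.9, 0.4, 5.3]
finger_gap: 42.5
gripper_force: 52.4
```

```bash
python3 -m jog '[{"grip":1,"offset":[0,0,0],"dr":[0,0,0]},{"grip":1,"offset":[0,0,0],"dr":[0,0,0]},{"grip":1,"offset":[0,0,0],"dr":[0,0,0]},{"grip":1,"offset":[0,0,0],"dr":[0,0,0]},{"grip":1,"offset":[0,0,0],"dr":[0,0,0]},{"grip":1,"offset":[0,0,0.03],"dr":[0,0,0]},{"grip":1,"offset":[0,0,0.09],"dr":[0,0,0]},{"grip":1,"offset":[0,0,0.09],"dr":[0,0,0]},{"grip":1,"offset":[-0.035,0.038,0.09],"dr":[0,0,0]},{"grip":1,"offset":[-0.07,0.077,0.09],"dr":[0,0,0]},{"grip":1,"offset":[-0.105,0.115,0.09],"dr":[0,0,0]},{"grip":1,"offset":[-0.14,0.154,0.09],"dr":[0,0,0]},{"grip":1,"offset":[-0.175,0.193,0.09],"dr":[0,0,0]},{"grip":1,"offset":[-0.21,0.231,0.09],"dr":[0,0,0]},{"grip":1,"offset":[-0.245,0.27,0.09],"dr":[0,0,0]},{"grip":1,"offset":[-0.2735,0.301,0.09],"dr":[0,0,0]},{"grip":1,"offset":[-0.2735,0.301,0.09],"dr":[0,0,0]},{"grip":1,"offset":[-0.2735,0.301,0.09],"dr":[0,0,0]},{"grip":1,"offset":[-0.2735,0.301,0.09],"dr":[0,0,0]}]'
python3 - <<'E'
from bench import r
from h import *
c=r.camera("wrist");b=r.camera("scene")
def chk(c,x,y,z):
    p=np.linalg.inv(c["world_from_camera"])@[x,y,z,1];q=p[:2]/p[2]*c["fx"]+[c["cx"],c["cy"]];u,v,N=blob(c,*q);print(q,u,v,N,ray(c,u,v,z))
chk(c,389.5,301.5,105)
chk(b,663,0,109)
E
```

```text
t: 15.12
ee_pos: [390.4, 300.5, 160.4]
orientation: [2.223, 2.219, -0.0]
contact_force: [-0.5, 0.3, 0.1]
finger_gap: 85.5
gripper_force: 0.0
[319.65775133 258.90596929] 316.9135317237507 257.45367770915215 1781 [387.92861822 302.38207429 105.        ]
[251.02011706 252.24785081] 250.90510948905109 252.34306569343065 137 [6.63285761e+02 5.57793742e-02 1.09000000e+02]
```

```bash
python3 -m jog '[{"grip":1,"offset":[0,0,-0.05],"dr":[0,0,0]},{"grip":1,"offset":[0,0,-0.085],"dr":[0,0,0]},{"grip":1,"offset":[0,0,-0.094],"dr":[0,0,0]},{"grip":1,"offset":[0,0,-0.094],"dr":[0,0,0]},{"grip":-1,"offset":[0,0,-0.094],"dr":[0,0,0]},{"grip":-1,"offset":[0,0,-0.094],"dr":[0,0,0]},{"grip":-1,"offset":[0,0,-0.094],"dr":[0,0,0]},{"grip":-1,"offset":[0,0,-0.094],"dr":[0,0,0]},{"grip":-1,"offset":[0,0,-0.094],"dr":[0,0,0]},{"grip":-1,"offset":[0,0,-0.094],"dr":[0,0,0]},{"grip":-1,"offset":[0,0,-0.094],"dr":[0,0,0]}]' 50
```

```text
t: 16.6
ee_pos: [390.2, 301.7, 67.9]
orientation: [2.222, 2.221, 0.003]
contact_force: [-1.1, -1.0, 5.4]
finger_gap: 42.5
gripper_force: 50.2
```

```bash
python3 -m jog '[{"grip":-1,"offset":[0,0,0.03],"dr":[0,0,0]},{"grip":-1,"offset":[0,0,0.08],"dr":[0,0,0]},{"grip":-1,"offset":[0,0,0.13],"dr":[0,0,0]},{"grip":-1,"offset":[0,0,0.145],"dr":[0,0,0]},{"grip":-1,"offset":[0.012,-0.027,0.145],"dr":[0,0,0]},{"grip":-1,"offset":[0.03,-0.067,0.145],"dr":[0,0,0]},{"grip":-1,"offset":[0.05,-0.112,0.145],"dr":[0,0,0]},{"grip":-1,"offset":[0.07,-0.157,0.145],"dr":[0,0,0]},{"grip":-1,"offset":[0.09,-0.201,0.145],"dr":[0,0,0]},{"grip":-1,"offset":[0.11,-0.246,0.145],"dr":[0,0,0]},{"grip":-1,"offset":[0.13,-0.291,0.145],"dr":[0,0,0]},{"grip":-1,"offset":[0.15,-0.335,0.145],"dr":[0,0,0]},{"grip":-1,"offset":[0.17,-0.38,0.145],"dr":[0,0,0]},{"grip":-1,"offset":[0.19,-0.425,0.145],"dr":[0,0,0]},{"grip":-1,"offset":[0.21,-0.47,0.145],"dr":[0,0,0]},{"grip":-1,"offset":[0.23,-0.51,0.145],"dr":[0,0,0]},{"grip":-1,"offset":[0.242,-0.537,0.145],"dr":[0,0,0]},{"grip":-1,"offset":[0.242,-0.537,0.145],"dr":[0,0,0]},{"grip":-1,"offset":[0.242,-0.537,0.145],"dr":[0,0,0]}]'
```

```text
t: 18.98
ee_pos: [631.5, -235.3, 210.5]
orientation: [-2.221, -2.22, 0.001]
contact_force: [-0.0, 0.1, -2.8]
finger_gap: 42.5
gripper_force: 52.0
```

```bash
python3 -m jog '[{"grip":-1,"offset":[0,0,-0.04],"dr":[0,0,0]},{"grip":-1,"offset":[0,0,-0.085],"dr":[0,0,0]},{"grip":-1,"offset":[0,0,-0.12],"dr":[0,0,0]},{"grip":-1,"offset":[0,0,-0.134],"dr":[0,0,0]},{"grip":-1,"offset":[0,0,-0.139],"dr":[0,0,0]},{"grip":-1,"offset":[0,0,-0.14],"dr":[0,0,0]},{"grip":-1,"offset":[0,0,-0.141],"dr":[0,0,0]},{"grip":-1,"offset":[0,0,-0.141],"dr":[0,0,0]}]'
```

```text
t: 19.98
ee_pos: [632.5, -236.1, 71.9]
orientation: [2.221, 2.22, 0.001]
contact_force: [-1.0, 1.1, 3.6]
finger_gap: 42.7
gripper_force: 52.5
```

```bash
python3 -m jog '[{"grip":1,"offset":[0,0,0],"dr":[0,0,0]},{"grip":1,"offset":[0,0,0],"dr":[0,0,0]},{"grip":1,"offset":[0,0,0],"dr":[0,0,0]},{"grip":1,"offset":[0,0,0],"dr":[0,0,0]},{"grip":1,"offset":[0,0,0],"dr":[0,0,0]},{"grip":1,"offset":[0,0,0.03],"dr":[0,0,0]},{"grip":1,"offset":[0,0,0.09],"dr":[0,0,0]},{"grip":1,"offset":[0,0,0.09],"dr":[0,0,0]},{"grip":1,"offset":[-0.007,0.05,0.09],"dr":[0,0,0]},{"grip":1,"offset":[-0.007,0.1,0.09],"dr":[0,0,0]},{"grip":1,"offset":[-0.007,0.15,0.09],"dr":[0,0,0]},{"grip":1,"offset":[-0.007,0.2,0.09],"dr":[0,0,0]},{"grip":1,"offset":[-0.007,0.25,0.09],"dr":[0,0,0]},{"grip":1,"offset":[-0.007,0.3,0.09],"dr":[0,0,0]},{"grip":1,"offset":[-0.007,0.35,0.09],"dr":[0,0,0]},{"grip":1,"offset":[-0.007,0.4,0.09],"dr":[0,0,0]},{"grip":1,"offset":[-0.007,0.43,0.09],"dr":[0,0,0]},{"grip":1,"offset":[-0.007,0.441,0.09],"dr":[0,0,0]},{"grip":1,"offset":[-0.007,0.441,0.09],"dr":[0,0,0]},{"grip":1,"offset":[-0.007,0.441,0.09],"dr":[0,0,0]}]'
python3 - <<'E'
from bench import r
from h import *
c=r.camera("wrist");b=r.camera("scene")
def chk(c,x,y,z):
    p=np.linalg.inv(c["world_from_camera"])@[x,y,z,1];q=p[:2]/p[2]*c["fx"]+[c["cx"],c["cy"]];u,v,N=blob(c,*q);print(q,u,v,N,ray(c,u,v,z))
chk(c,625,205.7,105)
chk(b,632,-235.5,109)
E
```

```text
t: 22.48
ee_pos: [625.0, 204.0, 160.5]
orientation: [2.223, 2.22, -0.0]
contact_force: [0.2, -0.2, 0.2]
finger_gap: 85.1
gripper_force: 0.0
[321.28767213 257.57294782] 319.10266591038004 256.80260918888257 1763 [623.74708012 206.16833008 105.        ]
[203.76458385 168.58430397] 203.20192307692307 168.54807692307693 104 [ 632.89713417 -236.27635243  109.        ]
```

```bash
python3 -m jog '[{"grip":1,"offset":[0,0.001,-0.05],"dr":[0,0,0]},{"grip":1,"offset":[0,0.001,-0.085],"dr":[0,0,0]},{"grip":1,"offset":[0,0.001,-0.094],"dr":[0,0,0]},{"grip":1,"offset":[0,0.001,-0.094],"dr":[0,0,0]},{"grip":-1,"offset":[0,0.001,-0.094],"dr":[0,0,0]},{"grip":-1,"offset":[0,0.001,-0.094],"dr":[0,0,0]},{"grip":-1,"offset":[0,0.001,-0.094],"dr":[0,0,0]},{"grip":-1,"offset":[0,0.001,-0.094],"dr":[0,0,0]},{"grip":-1,"offset":[0,0.001,-0.094],"dr":[0,0,0]},{"grip":-1,"offset":[0,0.001,-0.094],"dr":[0,0,0]},{"grip":-1,"offset":[0,0.001,-0.094],"dr":[0,0,0]}]' 50
```

```text
t: 23.95
ee_pos: [625.3, 206.4, 68.1]
orientation: [2.221, 2.22, 0.003]
contact_force: [-1.9, -0.2, 5.4]
finger_gap: 42.8
gripper_force: 50.3
```

```bash
python3 -m jog '[{"grip":-1,"offset":[0,0,0.03],"dr":[0,0,0]},{"grip":-1,"offset":[0,0,0.08],"dr":[0,0,0]},{"grip":-1,"offset":[0,0,0.13],"dr":[0,0,0]},{"grip":-1,"offset":[0,0,0.145],"dr":[0,0,0]},{"grip":-1,"offset":[-0.005,-0.03,0.145],"dr":[0,0,0]},{"grip":-1,"offset":[-0.013,-0.08,0.145],"dr":[0,0,0]},{"grip":-1,"offset":[-0.021,-0.13,0.145],"dr":[0,0,0]},{"grip":-1,"offset":[-0.03,-0.18,0.145],"dr":[0,0,0]},{"grip":-1,"offset":[-0.038,-0.23,0.145],"dr":[0,0,0]},{"grip":-1,"offset":[-0.046,-0.28,0.145],"dr":[0,0,0]},{"grip":-1,"offset":[-0.054,-0.33,0.145],"dr":[0,0,0]},{"grip":-1,"offset":[-0.063,-0.38,0.145],"dr":[0,0,0]},{"grip":-1,"offset":[-0.071,-0.43,0.145],"dr":[0,0,0]},{"grip":-1,"offset":[-0.079,-0.48,0.145],"dr":[0,0,0]},{"grip":-1,"offset":[-0.087,-0.53,0.145],"dr":[0,0,0]},{"grip":-1,"offset":[-0.096,-0.58,0.145],"dr":[0,0,0]},{"grip":-1,"offset":[-0.102,-0.62,0.145],"dr":[0,0,0]},{"grip":-1,"offset":[-0.1045,-0.634,0.145],"dr":[0,0,0]},{"grip":-1,"offset":[-0.1045,-0.634,0.145],"dr":[0,0,0]},{"grip":-1,"offset":[-0.1045,-0.634,0.145],"dr":[0,0,0]}]'
```

```text
t: 26.45
ee_pos: [520.8, -426.7, 211.8]
orientation: [-2.221, -2.222, -0.0]
contact_force: [0.9, 0.2, -2.1]
finger_gap: 42.6
gripper_force: 51.9
```

```bash
python3 -m jog '[{"grip":-1,"offset":[0,-0.001,-0.04],"dr":[0,0,0]},{"grip":-1,"offset":[0,-0.001,-0.085],"dr":[0,0,0]},{"grip":-1,"offset":[0,-0.001,-0.12],"dr":[0,0,0]},{"grip":-1,"offset":[0,-0.001,-0.134],"dr":[0,0,0]},{"grip":-1,"offset":[0,-0.001,-0.139],"dr":[0,0,0]},{"grip":-1,"offset":[0,-0.001,-0.14],"dr":[0,0,0]},{"grip":-1,"offset":[0,-0.001,-0.141],"dr":[0,0,0]},{"grip":-1,"offset":[0,-0.001,-0.141],"dr":[0,0,0]}]'
```

```text
t: 27.45
ee_pos: [520.9, -429.3, 72.1]
orientation: [2.22, 2.219, 0.0]
contact_force: [-1.1, -0.9, 2.5]
finger_gap: 42.6
gripper_force: 52.4
```

```bash
python3 -m jog '[{"grip":1,"offset":[0,0,0],"dr":[0,0,0]},{"grip":1,"offset":[0,0,0],"dr":[0,0,0]},{"grip":1,"offset":[0,0,0],"dr":[0,0,0]},{"grip":1,"offset":[0,0,0],"dr":[0,0,0]},{"grip":1,"offset":[0,0,0],"dr":[0,0,0]},{"grip":1,"offset":[0,0,0.03],"dr":[0,0,0]},{"grip":1,"offset":[0,0,0.09],"dr":[0,0,0]},{"grip":1,"offset":[0,0,0.14],"dr":[0,0,0]},{"grip":1,"offset":[0,0,0.15],"dr":[0,0,0]},{"grip":1,"offset":[-0.05,0,0.15],"dr":[0,0,0]},{"grip":1,"offset":[-0.1,0,0.15],"dr":[0,0,0]},{"grip":1,"offset":[-0.15,0,0.15],"dr":[0,0,0]},{"grip":1,"offset":[-0.2,0,0.15],"dr":[0,0,0]},{"grip":1,"offset":[-0.22,0,0.15],"dr":[0,0,0]},{"grip":1,"offset":[-0.22,0,0.15],"dr":[0,0,0]},{"grip":1,"offset":[-0.22,0,0.15],"dr":[0,0,0]},{"grip":1,"offset":[-0.22,0,0.15],"dr":[0,0,0]}]'
python3 - <<'E'
from bench import r
from h import *
b=r.camera("scene");c=r.camera("top")
cv2.imwrite("pics/s9.png",cv2.resize(b["frame"],(800,600)));cv2.imwrite("pics/t9.png",cv2.resize(c["frame"][120:340,80:560],(800,367)))
E
```

```text
t: 29.58
ee_pos: [301.4, -428.8, 220.1]
orientation: [-2.22, -2.222, -0.0]
contact_force: [0.4, -0.4, -0.4]
finger_gap: 85.5
gripper_force: 0.0
```

View pics/s9.png

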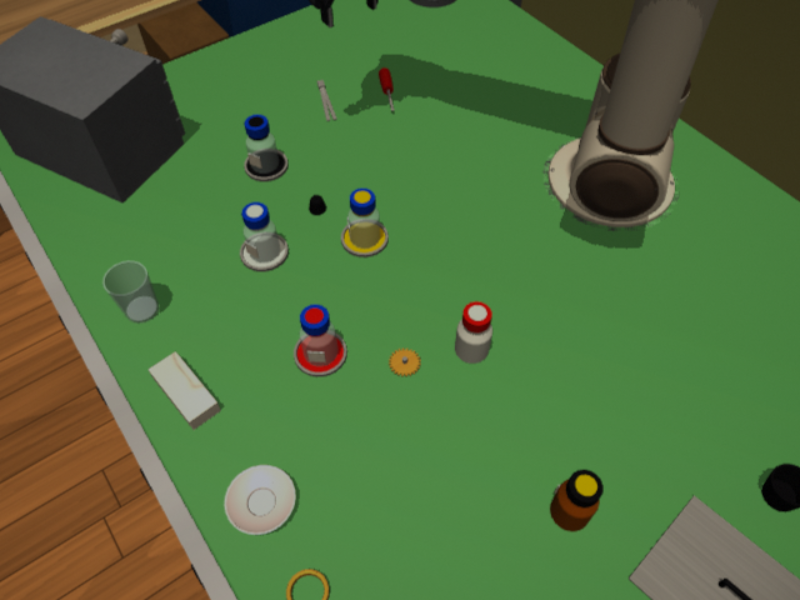

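View pics/t9.png

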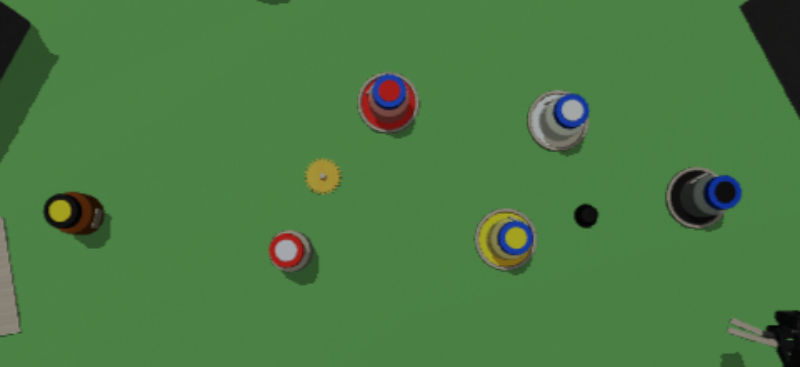

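All four bottles stand upright in their matching coasters: red (388,95), white (565,115), yellow (510,238) and black (710,195) in the top crop. The amber and white bottles have not moved. I'll check the black one numerically before handing in.

```bash
python3 - <<'E'
from bench import r
from h import *
ok=True
for n in("top","scene"):
    c=r.camera(n)
    for x,y,z in[(520.5,-428,109),(469,-158,109),(663,0,109),(632,-235.5,109),(460,137,105),(518,423,105)]:
        p=np.linalg.inv(c["world_from_camera"])@[x,y,z,1];q=p[:2]/p[2]*c["fx"]+[c["cx"],c["cy"]];u,v,N=blob(c,*q);e=(ray(c,u,v,z)[:2]-[x,y]).round(1);print(n,e,N);ok&=bool(np.hypot(*e)<6)
if ok: print(r.sign_off())
E
```

```text
top [-1.1 -2. ] 127
top [-1.1  0.6] 129
top [-1.4  0. ] 126
top [-1.1 -0.3] 127
top [-0.5  0.5] 134
top [-0.5  0.5] 131
scene [ 1.9 -1.8] 68
scene [ 0.5 -0. ] 92
scene [0.2 0.2] 139
scene [ 0.9 -0.8] 104
scene [ 1.1 -0.6] 146
scene [ 0.4 -0.5] 234
the job is handed in; nothing more can be done
None
```

All four blue-capped bottles stand upright in their matching coasters, within about 3 mm of centre by camera, the amber and white bottles are where they were, and the job was handed in at about 30 s of robot time.

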